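Unscrew the drain plug of the laboratory water bath

TASK

The empty water bath is to be descaled: unscrew its blue drain plug (counter-clockwise as you face the port; the arms of its cross can be pushed round) until the thread lets go, then draw it out of the port with the gripper. Lower it into the metal tray in the gripper and leave it lying there, entirely inside the walls. Do not let the plug touch the bench, and leave the bottles standing where they are.

Things in the scene. Friction and masses are not known exactly. Their poses are not given: they have to be found in the camera images.
- plug_grip (a point): Centre of the plug's round blue nose, 26 mm diameter, 49 mm long (23 mm in front of this point, 26 behind): pinch here. Plug 150 mm long, about 250 g. x is its axis, pointing into the port; along +x from here: cross of four arms at 42 mm, black flange (44 mm diameter) 66 to 72 mm, brass threaded shank 72 to 127 mm, at most 38 mm thick. Axis level, 85 mm above the bench at the start.
- plug_cross (a point): Centre of the plug's cross, on its axis, axes as plug_grip. Four round blue arms, 14 mm thick, reach 46 mm from the axis along the diagonals of y and z (an upright X at the start, 30 mm in front of the port's mouth). Pushing down the arm on the left, facing the port, unscrews; the next arm follows from the top. Takes about 0.2 N m (5 to 8 N at an arm's end) and stays where left.
- plug_end (a point): Centre of the inner end of the plug's brass shank, on its axis, same axes; 127 mm from plug_grip. At the start it is 55 mm inside the port.
- drain_port (a point): Centre of the mouth of the fixed bath's horizontal drain port, 85 mm above the bench. x points into the port, level; y to the left as seen facing the port; z up. Steel port tube 72 mm diameter outside, 48 mm inside, standing 66 mm out from the white bath box (240 mm wide, 240 mm deep, 155 mm high).
- drain_thread (a joint): Turn of the thread, rad: 0 screwed home, growing as the plug is unscrewed. The plug creeps out 2.8 mm per rad. It cannot be drawn out before the thread lets go, between 3.0 and 3.5 rad (200 degrees, 10 mm out); then it is loose and slides out with little force, level. Can be turned on to 5 rad. The plug has a few degrees of play in turn and tilt. Once the plug is out the reading stays.
- tray: Fixed open metal tray, outside 230 mm along its x by 180 mm along its y, 30 mm high; walls and floor 5 mm thick. Origin at the centre of its underside, z up.
- plug: The whole drain plug, as a body; origin on its axis at the back of the flange, 72 mm from plug_grip; same axes as plug_grip.
- table: The steel bench, top at height 0.
- dropper_red: Small white dropper bottle with a red cap, 38 mm in diameter, 92 mm high, loose; origin at the centre of its underside.
- dropper_blue: The same with a blue cap.
- dropper_green: The same with a green cap.
- reagent: White round bottle, 68 mm in diameter, 160 mm high, loose; origin at the centre of its underside.
- pump: White pump dispenser bottle, 75 by 95 mm, 223 mm high, loose; origin at the centre of its underside.

How it is judged:
On the way, in this order (a step that is already met when the one before it is completed fails the run):
1. the plug has been unscrewed until the thread lets go (over 3 rad), still in the port (value of joint drain_thread above 3 rad and x of plug_end in the frame of drain_port above 0.015 m), for 0.05 s.
2. the plug is drawn clear of the port (its inner end is outside the mouth), held by the fingers (x of plug_end in the frame of drain_port below -0.002 m and contact force between plug and the fingers above 0.5 N), for 0.05 s.
3. the plug is lowered into the tray in the hand: the middle of its cross is over the tray and less than 75 mm above the bench while the fingers still hold it (z of plug_cross in the frame of tray below 0.075 m and x of plug_cross in the frame of tray between -0.11 and 0.11 m and y of plug_cross in the frame of tray between -0.085 and 0.085 m and contact force between plug and the fingers above 0.5 N), for 0.05 s.
At the end, for the whole second after the job is handed in: The plug lies at rest in the tray: its nose and its inner end both within the tray's inside (220 by 170 mm), the middle of its cross less than 60 mm above the bench, its axis within 0.57 rad of level (x of plug_grip in the frame of tray between -0.11 and 0.11 m and y of plug_grip in the frame of tray between -0.085 and 0.085 m and x of plug_end in the frame of tray between -0.11 and 0.11 m and y of plug_end in the frame of tray between -0.085 and 0.085 m and z of plug_cross in the frame of tray below 0.06 m and angle between plug's own x axis and vertical between 1 and 2.14 rad and linear speed of plug below 0.03 m/s); the robot touches nothing.
It fails at once if the plug touches the bench (contact force between plug and table above 0.3 N).
It fails at once if a bottle is moved more than 30 mm or knocked over (distance of any of dropper_red, dropper_blue, dropper_green, reagent, pump from where it was at the start of the episode above 0.03 m or angle between any of dropper_red, dropper_blue, dropper_green, reagent, pump's own z axis and vertical above 0.6 rad).
It also fails if it takes over 72 s, if anything falls off the work surface, if the arm or the gripper's body presses on something with over 40 N, if the wrist force passes 120 N, or if a joint passes its speed limit or range.

ROBOT

A 7-joint arm with a two-finger parallel gripper is mounted at the origin on the work surface. World frame = base frame: x ahead of the robot, y to its left, z up, the work surface at z = 0. Lengths are in m, angles in rad, forces in N, time in s.
With the tool pointing down it reaches from about 0.4 to 0.875 m from the base axis. Payload 19.3 kg.
Tool frame: the origin (TCP) lies on the centre line of the jaws, within the pads' length; the fingertips stand 8 mm ahead of it and the grasp point (between the pads) lies 11 mm behind it (bot.tip_extent is the distance from the TCP to the fingertips, in m); x points along the fingers, y is the direction in which the jaws open and shut, and the axes are right-handed (so a half turn about x gives the same grasp; the last joint's range is limited). The gripper opens to 85 mm and grips with 20 to 120 N. Pads are 22 mm wide; open, the fingers measure 114 mm over their backs; the gripper's body (76 mm by 85 mm) begins 54 mm behind the grasp point. The pads swing forward as they close: fully open they stand 13 mm farther back than shut.
Start: joints at [1.13, 0.521, -0.036, 1.599, 0.021, 1.021, -0.113], TCP at [0.226, -0.583, 0.239] pointing down, gripper open.
Joint ranges: [-2.91, 2.91], [-0.3, 2.13], [-1.5, 1.42], [0.17, 2.43], [-1.26, 4.41], [0.16, 1.93], [-2.52, 2.52]. Speed limits (rad/s): [1.89, 1.89, 2.39, 2.39, 3.01, 3.01, 3.01].

INTERFACE

Orientations are given as [roll, pitch, yaw] about the fixed x, y, z axes, in that order (R = Rz(yaw) Ry(pitch) Rx(roll)).
In Python, from workcell import sensors, imaging, order, bot gives the robot as it stands.
- The arm moves only by the tool arm_command, never from a script. Its argument "commands" is a list of rows, each an object of numbers: "dx", "dy", "dz": the shift along the tool's x, y, z in cm; "twist": the turn about the tool's x in rad. A call has 1 to 12 rows; each row is the pose to reach, as a shift and turn from the pose measured when the call began, along the tool's axes at that moment; what a row does not reach only later rows make up. A row lasts 1/12 s, in which the tool goes at most 41.7 mm and 7.16 degrees, less where a joint would pass 70% of its speed; a pose out of reach is approached as far as the arm can. A call with a gripper value outside its range is refused whole. "grip" is the closure, from -1 (fully open) to 1 (shut), set as the call begins (left out, the last holds). The fingers move at their own pace and stop on an object; "squeeze" is the grip in N (left out, the last holds). Time passes only in rows, so rows that repeat a pose let the fingers close. It gives the time, the measured TCP pose, the force and the opening at its end, in the units of the state.
- sensors.observe(): the state, without advancing time (a new reading comes with each control period).
- imaging.grab_frame(name): name is "scene" or "top"; returns the picture (480x640x3 uint8, red, green, blue); there is no depth.
- imaging.camera_info(name): a dict with "fx", "fy", "cx", "cy" (pixels), "origin" and "attitude" of the camera in the world. Camera axes: x right, y down, z forward; pixel columns grow to the right and rows downward; lengths in m; the calibration is good to about 2 mm. A picture is of the moment at which its call begins. camera_info takes no time and is no camera call.
- order.job_done(): hands the job in, once; it reports no verdict.
The state is a dict: "clock": time; "qpos": joint angles; "qd": joint speeds; "joint_efforts": joint torques, N m; "position": TCP position; "tool_rot": TCP orientation; "force": force on the tool from outside, world axes, zero at the start; "moment": the same for the moment, N m; "grip_width": finger opening in m.
Only numpy, scipy, OpenCV 4.12 (cv2) and the standard library are available. Lean on these libraries where they do the work, as an engineer would, in place of code of your own. Each camera call takes 0.05 s, during which the arm holds its last target.

## Working session

There is one attempt and no reset: what is moved stays moved. The work goes in short steps, Python scripts to look and compute and a tool call to move; the robot and the scene stay as the last step left them, time stands still between calls to the robot, and variables do not carry over. Pictures are saved under pics/ and viewed, and the job is handed in when it is done.

Besides the shell and the picture viewer there is one more tool, called after ">>>" as name(argument=value, ...) on one line, values as JSON. arm_command: Moves the arm, as the interface text tells. Its arguments: {"type":"object","properties":{"commands":{"type":"array"},"grip":{"type":"number"},"squeeze":{"type":"number"}},"required":["commands"]}

```bash
ls; mkdir -p pics
python3 - <<'E'
from workcell import sensors, imaging, order, bot
import cv2
s=sensors.observe(); print(s)
for n in("scene","top"):
    print(n,imaging.camera_info(n))
    im=imaging.grab_frame(n); cv2.imwrite(f"pics/{n}0.png",im[:,:,::-1])
E
```

```text
pics
{'clock': 0.0, 'qpos': array([ 1.12980044,  0.52202565, -0.03631398,  1.5999875 ,  0.02120598,
        1.02112851, -0.11282057]), 'qd': array([-0.00018359, -0.00105873,  0.00036919,  0.0001502 ,  0.00023914,
        0.00028964,  0.00016092]), 'joint_efforts': array([ 3.67313496e-04, -9.27115417e+01,  1.98000446e+00, -3.69929338e+01,
        1.77946722e-02,  8.13127728e-03,  3.59621811e-05]), 'position': array([ 0.22631062, -0.58223356,  0.23872598]), 'tool_rot': array([-1.48846189,  1.56963247,  2.02388722]), 'force': array([ 0.31701587, -0.06148235,  0.02937373]), 'moment': array([0.01527624, 0.00510462, 0.02965275]), 'grip_width': 0.0854947776320781}
scene {'fx': 575.2677448326596, 'fy': 575.2677448326596, 'cx': 318.1556021961004, 'cy': 233.4810039107021, 'origin': array([1.26074157, 0.0047776 , 1.08536919]), 'attitude': array([-2.52760072,  0.01034954,  1.51670827])}
top {'fx': 461.78942863684864, 'fy': 461.78942863684864, 'cx': 321.4449951056504, 'cy': 240.72885992601877, 'origin': array([0.42308274, 0.01030605, 1.21974824]), 'attitude': array([-3.04961936,  0.00521299, -1.56329828])}
```

View pics/scene0.png

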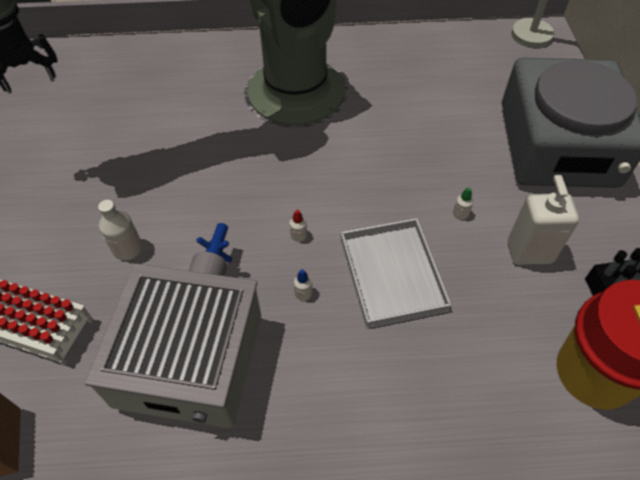

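View pics/top0.png

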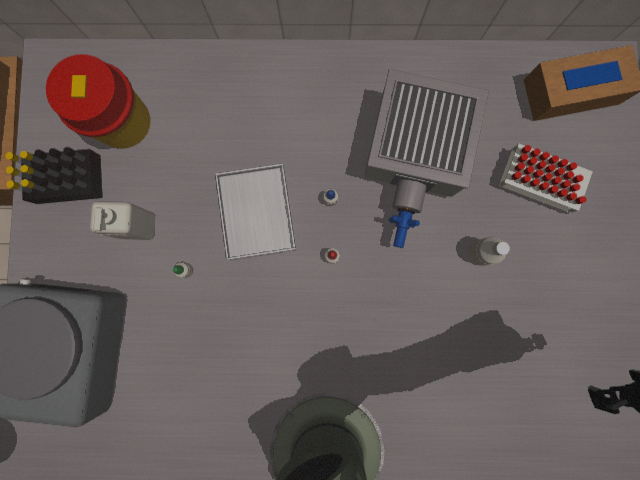

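```bash
cat > h.py <<'E'
import numpy as np, cv2
from scipy.spatial.transform import Rotation as R
from workcell import sensors, imaging, order, bot
def cam(n):
    c=imaging.camera_info(n); return c, R.from_euler('xyz',c['attitude']).as_matrix()
def ray(n,u,v):
    c,M=cam(n); d=M@np.array([(u-c['cx'])/c['fx'],(v-c['cy'])/c['fy'],1]); return np.array(c['origin']),d/np.linalg.norm(d)
def onz(n,u,v,z):
    o,d=ray(n,u,v); return o+d*(z-o[2])/d[2]
def tri(p,q):
    o1,d1=ray('scene',*p); o2,d2=ray('top',*q)
    A=np.stack([d1,-d2],1); t=np.linalg.lstsq(A,o2-o1,rcond=None)[0]
    a=o1+d1*t[0]; b=o2+d2*t[1]; return (a+b)/2, np.linalg.norm(a-b)
def proj(n,P):
    c,M=cam(n); p=M.T@(np.array(P)-c['origin']); return p[0]/p[2]*c['fx']+c['cx'],p[1]/p[2]*c['fy']+c['cy']
def crop(im,u0,v0,w,h,k,name):
    cv2.imwrite(name,cv2.resize(im[v0:v0+h,u0:u0+w,::-1],None,fx=k,fy=k,interpolation=cv2.INTER_CUBIC))
E
python3 - <<'E'
from h import *
a=cv2.imread('pics/scene0.png')[:,:,::-1]; b=cv2.imread('pics/top0.png')[:,:,::-1]
crop(a,170,200,100,75,8,'pics/s0c.png'); crop(b,360,165,100,75,8,'pics/t0c.png')
E
```

```text
(no output)
```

View pics/s0c.png

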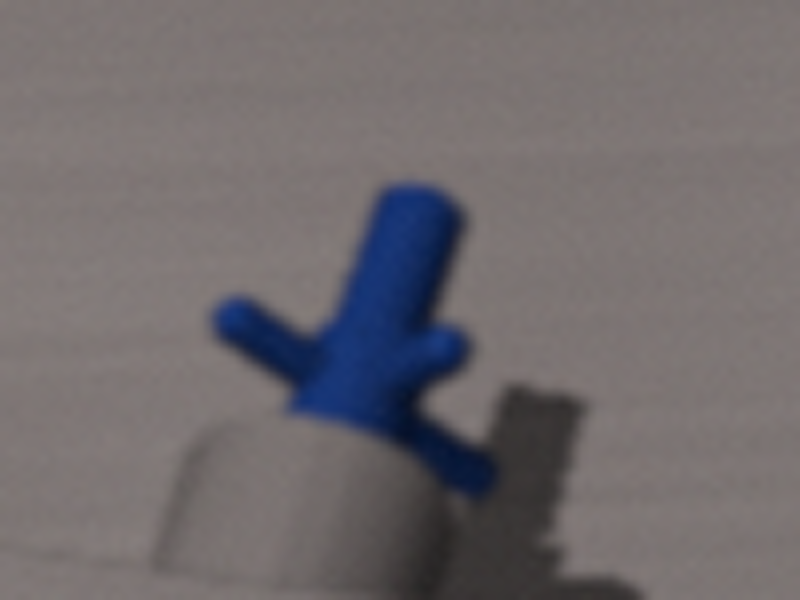

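View pics/t0c.png

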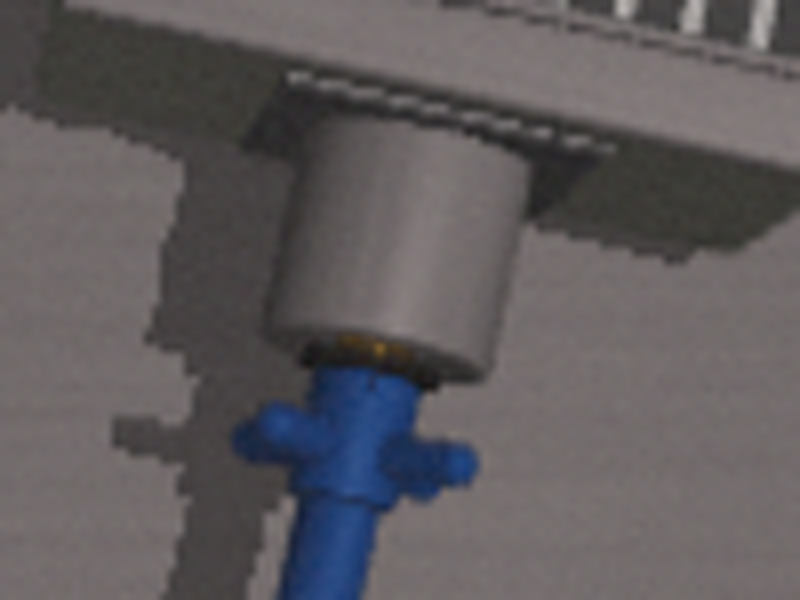

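Run:
```python
from h import *
a=cv2.imread('pics/scene0.png')[:,:,::-1].astype(int); b=cv2.imread('pics/top0.png')[:,:,::-1].astype(int)
L={}
for n,im,box in(('scene',a,(170,200,270,275)),('top',b,(360,165,460,260))):
    m=(im[:,:,2]-im[:,:,0]>40); u0,v0,u1,v1=box
    mm=np.zeros_like(m); mm[v0:v1,u0:u1]=m[v0:v1,u0:u1]
    pts=[]
    for v in range(v0,v1):
        xs=np.flatnonzero(mm[v]); 
        if len(xs): print(n,v,xs.min(),xs.max(),len(xs));
```

```text
scene 223 219 223 5
scene 224 218 224 7
scene 225 217 225 9
scene 226 217 226 10
scene 227 216 226 11
scene 228 216 226 11
scene 229 216 225 10
scene 230 215 225 11
scene 231 215 225 11
scene 232 215 224 10
scene 233 214 224 11
scene 234 214 224 11
scene 235 213 223 11
scene 236 213 223 11
scene 237 199 222 11
scene 238 197 222 16
scene 239 197 222 17
scene 240 197 222 20
scene 241 198 226 25
scene 242 199 227 29
scene 243 201 227 27
scene 244 202 227 26
scene 245 204 226 23
scene 246 206 224 19
scene 247 207 222 16
scene 248 207 221 15
scene 249 207 219 13
scene 250 206 219 14
scene 251 207 219 13
scene 252 211 220 10
scene 253 215 219 5
scene 254 222 223 2
scene 255 222 225 4
scene 256 223 226 4
scene 257 224 228 5
scene 258 225 229 5
scene 259 226 230 5
scene 260 227 229 3
top 211 401 406 6
top 212 401 410 10
top 213 400 411 12
top 214 400 411 12
top 215 394 411 13
top 216 393 411 17
top 217 392 411 20
top 218 392 411 20
top 219 390 410 19
top 220 391 411 19
top 221 396 418 23
top 222 398 419 22
top 223 398 419 22
top 224 397 418 21
top 225 397 416 19
top 226 399 414 15
top 227 399 408 10
top 228 398 408 11
top 229 398 406 9
top 230 398 406 9
top 231 398 406 9
top 232 397 406 10
top 233 397 406 10
top 234 397 405 9
top 235 396 405 10
top 236 396 405 10
top 237 396 405 10
top 238 396 404 9
top 239 395 404 10
top 240 395 404 10
top 241 395 404 10
top 242 395 403 9
top 243 394 403 10
top 244 394 403 10
top 245 395 403 9
top 246 397 402 6
top 247 401 402 2
```

Run:
```python
from h import *
def planes(n,file,r0,r1,u0,u1):
    im=cv2.imread(file)[:,:,::-1].astype(int); m=(im[:,:,2]-im[:,:,0]>40)
    pts=[]
    for v in range(r0,r1+1):
        xs=np.flatnonzero(m[v,u0:u1])+u0; pts.append((v,(xs.min()+xs.max())/2))
    pts=np.array(pts); k=np.polyfit(pts[:,0],pts[:,1],1)
    o,d1=ray(n,np.polyval(k,r0),r0); _,d2=ray(n,np.polyval(k,r1),r1)
    N=np.cross(d1,d2); return o,N/np.linalg.norm(N),k
o1,n1,k1=planes('scene','pics/scene0.png',226,236,190,240)
o2,n2,k2=planes('top','pics/top0.png',229,244,380,430)
d=np.cross(n1,n2); d/=np.linalg.norm(d); d*=np.sign(d[0])
print('axis dir',d,'yaw',np.arctan2(d[1],d[0]))
# point on both planes at x=0.45
x=.45; A=np.array([[*n1],[*n2],[1,0,0]]); p=np.linalg.solve(A,[n1@o1,n2@o2,x]); print(p)
# along-axis: nose front: top row ~246.5 lower bound, scene row 222.7 upper bound; at axis z
for v in (228,238,246): print(onz('top',np.polyval(k2,v),v,.085))
for v in (223,226,236): print(onz('scene',np.polyval(k1,v),v,.085))
print('upperL tip',tri((226.3,243),(395,218.5)),'upperR tip',tri((199.5,240),(417.5,223)))
print('lowerL tip',tri((229.5,259),(391,220)))
# tray corners (top: outer)
print('tray rough')
for q in((216,174),(282,165),(296,249),(227,259)): print(onz('top',*q,.03))
for q in((341,232),(417,220),(450,309),(370,326)): print(onz('scene',*q,.03))
```

```text
axis dir [ 0.96515303 -0.25698163 -0.04939708] yaw -0.2602226679510641
[ 0.45      -0.1537379  0.0903217]
[ 0.56070036 -0.18316513  0.085     ]
[ 0.53581866 -0.17671723  0.085     ]
[ 0.51598369 -0.17157715  0.085     ]
[ 0.51571999 -0.17194374  0.085     ]
[ 0.52361548 -0.17390005  0.085     ]
[ 0.54951762 -0.18031793  0.085     ]
upperL tip (array([ 0.58153832, -0.16035268,  0.10379979]), np.float64(0.002958542684861294)) upperR tip (array([ 0.57083408, -0.21556475,  0.10412382]), np.float64(0.0016320069823618853))
lowerL tip (array([ 0.58549232, -0.15987949,  0.04857002]), np.float64(0.0004927860849555028))
tray rough
[0.7067611  0.29549161 0.03      ]
[0.73191815 0.12250121 0.03      ]
[0.51084658 0.08291489 0.03      ]
[0.48370775 0.26070764 0.03      ]
[0.51637662 0.08556199 0.03      ]
[0.49359717 0.26081302 0.03      ]
[0.72291458 0.2935277  0.03      ]
[0.75133974 0.12599257 0.03      ]
```

Run:
```python
from h import *
s=sensors.observe(); M=R.from_euler('xyz',s['tool_rot']).as_matrix(); print(M.round(3))
p1=onz('top',360+65/8,165+5/8,.155);p2=onz('top',460,165+165/8,.155); e=p2-p1; print('box edge',p1,p2,'normal yaw',np.arctan2(e[1],e[0])+np.pi/2)
for u,v,z in((300/8+360,150/8+165,.085),(262/8+360,330/8+165,.085),(530/8+360,175/8+165,.085),(495/8+360,370/8+165,.085)): print(onz('top',u,v,z))
for n,q in (('red',(332,255)),('blue',(330,196)),('green',(180,269)),): print(n,onz('top',*q,.09))
for n,q in (('red',(298,215)),('blue',(302,274)),): print(n,onz('scene',*q,.09))
print('reagent',onz('top',502,248,.16),onz('scene',107,208,.16))
b=cv2.imread('pics/top0.png')[:,:,::-1];a=cv2.imread('pics/scene0.png')[:,:,::-1]
crop(b,205,155,100,112,5,'pics/t0tray.png');crop(a,330,210,130,125,5,'pics/s0tray.png')
```

```text
[[-0.     0.362 -0.932]
 [ 0.001 -0.932 -0.362]
 [-1.    -0.001  0.   ]]
box edge [ 0.69921676 -0.09175288  0.155     ] [ 0.65287039 -0.30631634  0.155     ] normal yaw -0.21273473080854544
[ 0.67173304 -0.1716015   0.085     ]
[ 0.61490742 -0.15938623  0.085     ]
[ 0.6642785  -0.24311159  0.085     ]
[ 0.60284785 -0.23145943  0.085     ]
red [ 0.49231318 -0.00914188  0.09      ]
blue [ 0.63872696 -0.00339428  0.09      ]
green [0.45533831 0.36256522 0.09      ]
red [ 0.50795291 -0.00852762  0.09      ]
blue [ 0.65743195 -0.00552044  0.09      ]
reagent [ 0.50692464 -0.39822217  0.16      ] [ 0.51887983 -0.39635035  0.16      ]
```

View pics/t0tray.png

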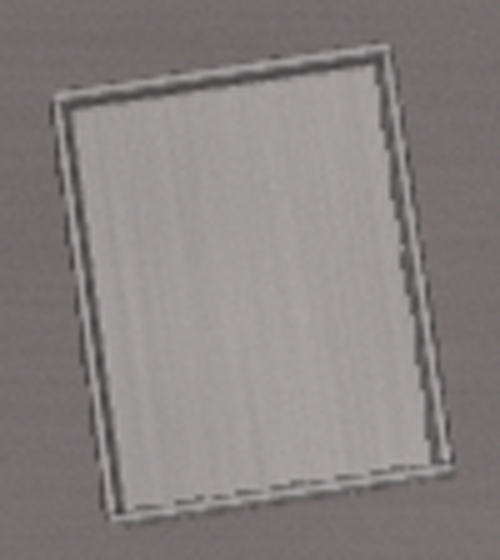

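View pics/s0tray.png

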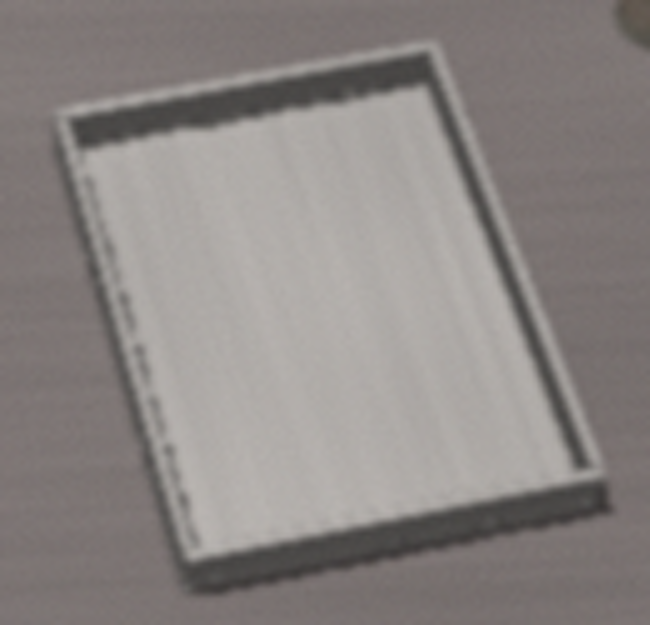

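Run:
```python
from h import *
T=[(56,95),(390,47),(453,468),(113,520)]; S=[(190,565),(605,478),(435,40),(57,112)]
# order: top-left=(+x,+y); scene right=+y down=+x
T=[(u/5+205,v/5+155) for u,v in T]; S=[(u/5+330,v/5+210) for u,v in S]
# top order: (+x+y),(+x-y),(-x-y),(-x+y); scene order -> (+x-y),(+x+y),(-x+y),(-x-y)
S=[S[1],S[0],S[3],S[2]]
P=[]
for t,s in zip(T,S):
    p,e=tri(s,t); P.append(p); print(p.round(4),round(e,4),onz('top',*t,.03).round(4),onz('scene',*s,.03).round(4))
P=np.array(P); c=P.mean(0); print('c',c); 
print([np.linalg.norm(P[i]-P[(i+1)%4]) for i in range(4)])
e=P[0]-P[3]+P[1]-P[2]; print('yaw',np.arctan2(e[1],e[0]))
```

```text
[0.7096 0.2989 0.0188] 0.0024 [0.7068 0.295  0.03  ] [0.7153 0.297  0.03  ]
[0.7374 0.1228 0.0155] 0.003 [0.7335 0.1199 0.03  ] [0.7445 0.1227 0.03  ]
[0.5124 0.0857 0.0227] 0.0025 [0.5119 0.084  0.03  ] [0.5175 0.0864 0.03  ]
[0.4841 0.2617 0.0245] 0.0026 [0.4837 0.2592 0.03  ] [0.488  0.2617 0.03  ]
c [0.6108735  0.19224522 0.02037445]
[np.float64(0.17834695791091662), np.float64(0.228109894984502), np.float64(0.17826994159884504), np.float64(0.22862288470174844)]
yaw 0.16350241547768787
```

>>> arm_command(commands=[{"dy":-7,"dz":-12.4,"twist":0.15},{"dy":-14,"dz":-25,"twist":0.3},{"dy":-27.6,"dz":-49.7,"twist":0.6},{"dy":-27.6,"dz":-49.7,"twist":0.6},{"dy":-27.6,"dz":-49.7,"twist":0.6},{"dy":-27.6,"dz":-49.7,"twist":0.6},{"dy":-27.6,"dz":-49.7,"twist":0.6},{"dy":-27.6,"dz":-49.7,"twist":0.6},{"dy":-27.6,"dz":-49.7,"twist":0.6},{"dy":-27.6,"dz":-49.7,"twist":0.6},{"dy":-27.6,"dz":-49.7,"twist":0.6},{"dy":-27.6,"dz":-49.7,"twist":0.6}], grip=1, squeeze=40)

```text
validation failed for argument at $.co...
```

>>> arm_command(commands=[{"dx":0,"dy":-7,"dz":-12.4,"twist":0.15},{"dx":0,"dy":-14,"dz":-25,"twist":0.3},{"dx":0,"dy":-27.6,"dz":-49.7,"twist":0.6},{"dx":0,"dy":-27.6,"dz":-49.7,"twist":0.6},{"dx":0,"dy":-27.6,"dz":-49.7,"twist":0.6},{"dx":0,"dy":-27.6,"dz":-49.7,"twist":0.6},{"dx":0,"dy":-27.6,"dz":-49.7,"twist":0.6},{"dx":0,"dy":-27.6,"dz":-49.7,"twist":0.6},{"dx":0,"dy":-27.6,"dz":-49.7,"twist":0.6},{"dx":0,"dy":-27.6,"dz":-49.7,"twist":0.6},{"dx":0,"dy":-27.6,"dz":-49.7,"twist":0.6},{"dx":0,"dy":-27.6,"dz":-49.7,"twist":0.6}], grip=1, squeeze=40)

```text
clock: 1.1
position: [0.5413, -0.2022, 0.239]
tool_rot: [-0.689, 1.57, 2.224]
force: [0.9, 0.1, 0.7]
grip_width: -0.0002
```

```bash
cat >> h.py <<'E'
yawp=-0.225
A=np.array([np.cos(yawp),np.sin(yawp),0]); Lf=np.array([-A[1],A[0],0]); C=np.array([.579,-.188,.085])
def delta(goal,ytool_yaw=None):
    s=sensors.observe(); M=R.from_euler('xyz',s['tool_rot']).as_matrix()
    d=M.T@(np.array(goal)-s['position'])*100
    y=np.arctan2(M[1,1],M[0,1]); tw=None if ytool_yaw is None else -(((ytool_yaw-y)+np.pi)%(2*np.pi)-np.pi)
    print('t',s['clock'],'pos',s['position'].round(4),'yaw_y',round(y,3),'d cm',d.round(2),'twist',tw,'q7',s['qpos'][6].round(2),'F',s['force'].round(1))
def st():
    s=sensors.observe(); p=s['position']-C; print('t',round(s['clock'],2),'rel axial %.1f left %.1f up %.1f mm'%tuple(1000*np.array([p@A,p@Lf,p[2]])),'F',s['force'].round(1),'w',round(s['grip_width'],4)); return s
E
python3 - <<'E'
from h import *
delta(C+.044*Lf+[0,0,.085],yawp-np.pi/2)
st()
E
```

```text
t 1.1 pos [ 0.5413 -0.2022  0.239 ] yaw_y -1.8 d cm [ 6.9  -6.63 -3.33] twist -0.004214270619428362 q7 -1.55 F [0.9 0.1 0.7]
t 1.1 rel axial -33.5 left -22.2 up 154.0 mm F [0.9 0.1 0.7] w -0.0002
```

>>> arm_command(commands=[{"dx":3,"dy":-3.5,"dz":-1.8,"twist":0},{"dx":6.9,"dy":-6.6,"dz":-3.3,"twist":0},{"dx":6.9,"dy":-6.6,"dz":-3.3,"twist":0},{"dx":6.9,"dy":-6.6,"dz":-3.3,"twist":0},{"dx":6.9,"dy":-6.6,"dz":-3.3,"twist":0}])

```text
clock: 1.52
position: [0.588, -0.1448, 0.169]
tool_rot: [-0.158, 1.568, 2.756]
force: [-0.0, -0.7, 0.5]
grip_width: 0.0
```

Run:
```python
from h import *
st()
a=imaging.grab_frame('scene'); b=imaging.grab_frame('top')
c=np.vstack([cv2.resize(a[170:290,150:310],None,fx=4,fy=4,interpolation=cv2.INTER_CUBIC)[:300]])
crop(a,150,190,130,90,6,'pics/s1.png'); crop(b,340,165,130,90,6,'pics/t1.png')
```

```text
t 1.52 rel axial -0.8 left 44.1 up 84.0 mm F [-0.  -0.7  0.5] w 0.0
```

View pics/s1.png

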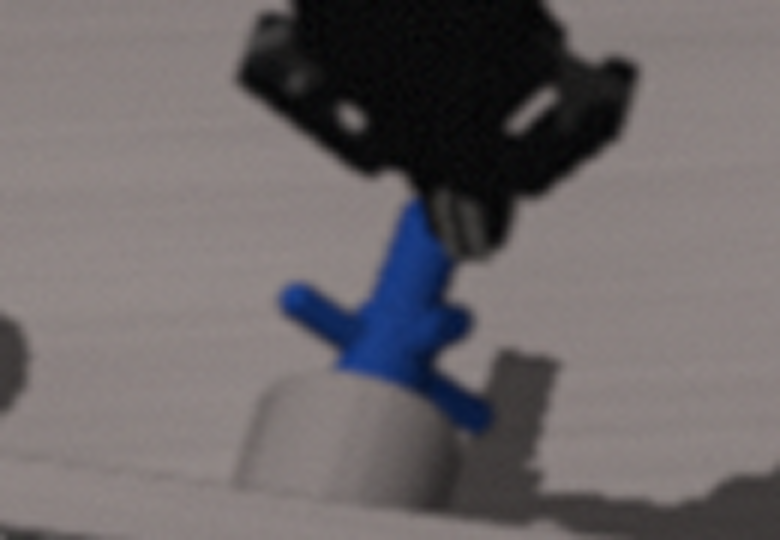

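View pics/t1.png

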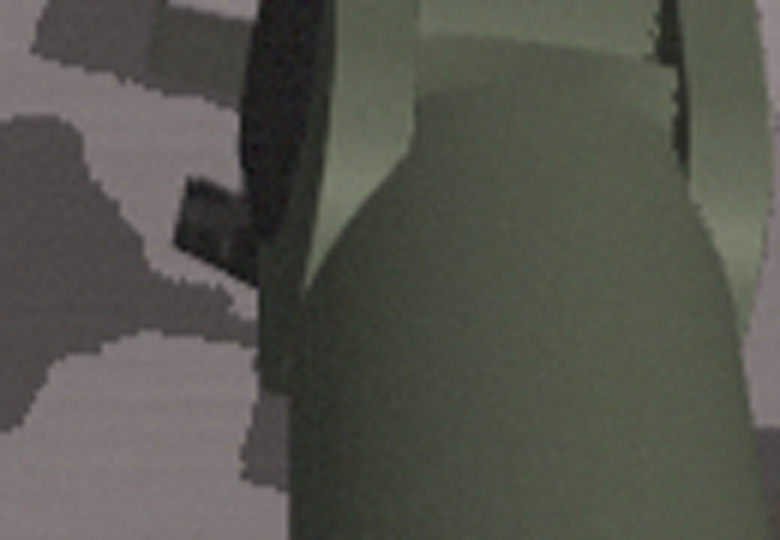

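>>> arm_command(commands=[{"dx":0,"dy":0,"dz":0,"twist":-0.8},{"dx":0,"dy":0,"dz":0,"twist":-1.57},{"dx":0,"dy":0,"dz":0,"twist":-1.57},{"dx":0,"dy":0,"dz":0,"twist":-1.57},{"dx":0,"dy":0,"dz":0,"twist":-1.57},{"dx":0,"dy":0,"dz":0,"twist":-1.57},{"dx":0,"dy":0,"dz":0,"twist":-1.57},{"dx":0,"dy":0,"dz":0,"twist":-1.57},{"dx":0,"dy":0,"dz":0,"twist":-1.57},{"dx":0,"dy":0,"dz":0,"twist":-1.57},{"dx":0,"dy":0,"dz":0,"twist":-1.57},{"dx":0,"dy":0,"dz":0,"twist":-1.57}])

```text
clock: 2.62
position: [0.588, -0.1483, 0.172]
tool_rot: [1.065, 1.569, -0.802]
force: [-0.2, -0.2, 0.7]
grip_width: -0.0002
```

>>> arm_command(commands=[{"dx":0,"dy":0,"dz":0,"twist":-0.07},{"dx":0,"dy":0,"dz":0,"twist":-0.07}])

```text
clock: 2.78
position: [0.5877, -0.1504, 0.1733]
tool_rot: [1.025, 1.567, -0.77]
force: [0.2, -0.8, 0.3]
grip_width: -0.0003
```

Run:
```python
from h import *
st(); delta(C+.042*Lf+[0,0,.06],yawp)
```

```text
t 2.78 rel axial 0.1 left 38.6 up 88.3 mm F [ 0.2 -0.8  0.3] w -0.0003
t 2.7833 pos [ 0.5877 -0.1504  0.1733] yaw_y -0.225 d cm [ 2.83 -0.02 -0.34] twist 0.00048778376793334743 q7 -0.32 F [ 0.2 -0.8  0.3]
```

>>> arm_command(commands=[{"dx":2,"dy":0,"dz":-0.3,"twist":0},{"dx":3.5,"dy":0,"dz":-0.3,"twist":0},{"dx":4.3,"dy":0,"dz":-0.3,"twist":0},{"dx":5.1,"dy":0,"dz":-0.3,"twist":0},{"dx":5.9,"dy":0,"dz":-0.3,"twist":0},{"dx":6.4,"dy":0,"dz":-0.3,"twist":0}])

```text
clock: 3.28
position: [0.589, -0.1433, 0.1107]
tool_rot: [2.301, 1.567, 0.506]
force: [-15.3, 33.0, 37.1]
grip_width: -0.0003
```

Run:
```python
from h import *
st()
a=imaging.grab_frame('scene')
crop(a,150,190,130,90,6,'pics/s2.png')
```

```text
t 3.28 rel axial -0.2 left 45.8 up 25.7 mm F [-15.3  33.   37.1] w -0.0003
```

View pics/s2.png

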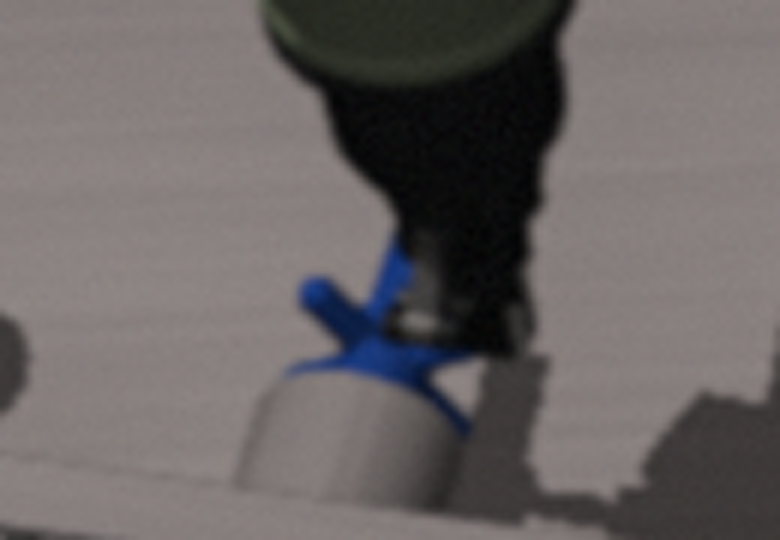

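>>> arm_command(commands=[{"dx":-1,"dy":0,"dz":-0.3,"twist":0},{"dx":-3.5,"dy":0,"dz":0,"twist":0},{"dx":-3.5,"dy":0,"dz":1.8,"twist":0},{"dx":-3.5,"dy":0,"dz":1.8,"twist":0}])

```text
clock: 3.67
position: [0.5849, -0.1643, 0.1466]
tool_rot: [1.646, 1.566, -0.152]
force: [-0.5, -1.0, -0.2]
grip_width: 0.0002
```

Run:
```python
from h import *
st()
a=imaging.grab_frame('scene')
crop(a,150,190,130,90,6,'pics/s3.png')
```

```text
t 3.67 rel axial 0.5 left 24.5 up 61.6 mm F [-0.5 -1.  -0.2] w 0.0002
```

View pics/s3.png

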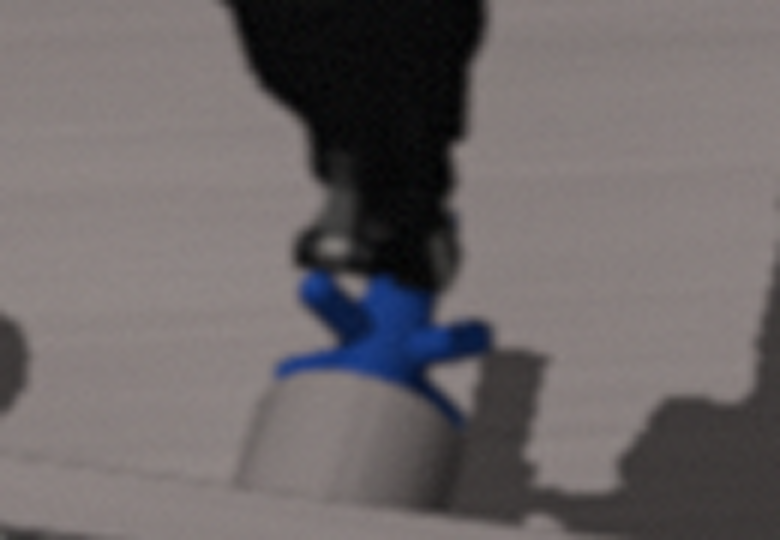

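Run:
```python
from h import *
s=st(); M=R.from_euler('xyz',s['tool_rot']).as_matrix(); print(M.round(2))
im=cv2.imread('pics/s3.png')
def put(P,col):
    u,v=proj('scene',P); cv2.circle(im,(int((u-150)*6),int((v-190)*6)),4,col,-1); return u,v
p=s['position']
for sy in(-1,1):
  for sz in(-1,1): print(put(p+M@np.array([.008,sy*.0145,sz*.011]),(0,0,255)))
put(p+M@np.array([.008,0,0]),(0,255,255))
for k in(-.023,0,.042): put(C+A*(k-.042),(0,255,0))
put(C+Lf*.046,(255,255,0))
cv2.imwrite('pics/s3b.png',im)
```

```text
t 3.72 rel axial 0.0 left 25.7 up 60.8 mm F [-0.1  0.2 -0.4] w -0.0002
[[ 0.    0.97 -0.22]
 [ 0.   -0.22 -0.97]
 [-1.    0.   -0.  ]]
(np.float64(228.99737472933452), np.float64(229.84376317588257))
(np.float64(218.517310990927), np.float64(228.4006542453318))
(np.float64(225.22321446328561), np.float64(241.45059686055214))
(np.float64(214.60086862272897), np.float64(239.9628100318744))
```

View pics/s3b.png

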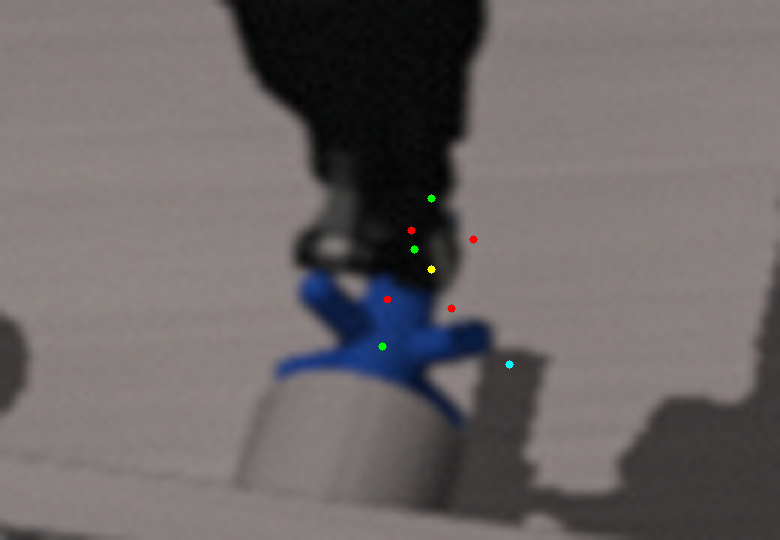

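>>> arm_command(commands=[{"dx":2.0,"dy":0,"dz":0,"twist":0},{"dx":3.0,"dy":0,"dz":-0.1,"twist":0},{"dx":3.8,"dy":0,"dz":-0.2,"twist":0},{"dx":4.6,"dy":0,"dz":-0.4,"twist":0},{"dx":5.3,"dy":0,"dz":-0.9,"twist":0}])

```text
clock: 4.13
position: [0.5873, -0.1537, 0.0926]
tool_rot: [1.901, 1.566, 0.104]
force: [-1.1, -5.1, 10.4]
grip_width: -0.0002
```

Run:
```python
from h import *
st()
a=imaging.grab_frame('scene')
crop(a,150,190,130,90,6,'pics/s4.png')
```

```text
t 4.13 rel axial 0.5 left 35.3 up 7.6 mm F [-1.1 -5.1 10.4] w -0.0002
```

View pics/s4.png

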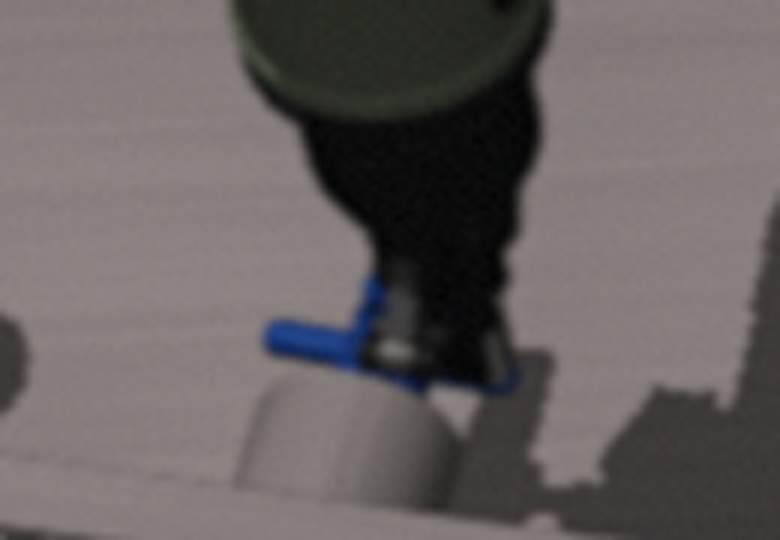

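>>> arm_command(commands=[{"dx":0.5,"dy":0,"dz":-0.4,"twist":0},{"dx":1.0,"dy":0,"dz":-0.7,"twist":0},{"dx":1.4,"dy":0,"dz":-0.9,"twist":0},{"dx":1.5,"dy":0,"dz":-0.9,"twist":0}])

```text
clock: 4.52
position: [0.5893, -0.1429, 0.076]
tool_rot: [2.187, 1.568, 0.39]
force: [-0.1, 1.5, 5.1]
grip_width: 0.0003
```

Run:
```python
from h import *
st()
a=imaging.grab_frame('scene')
crop(a,150,190,130,90,6,'pics/s5.png')
```

```text
t 4.52 rel axial -0.1 left 46.3 up -9.0 mm F [-0.1  1.5  5.1] w 0.0003
```

View pics/s5.png

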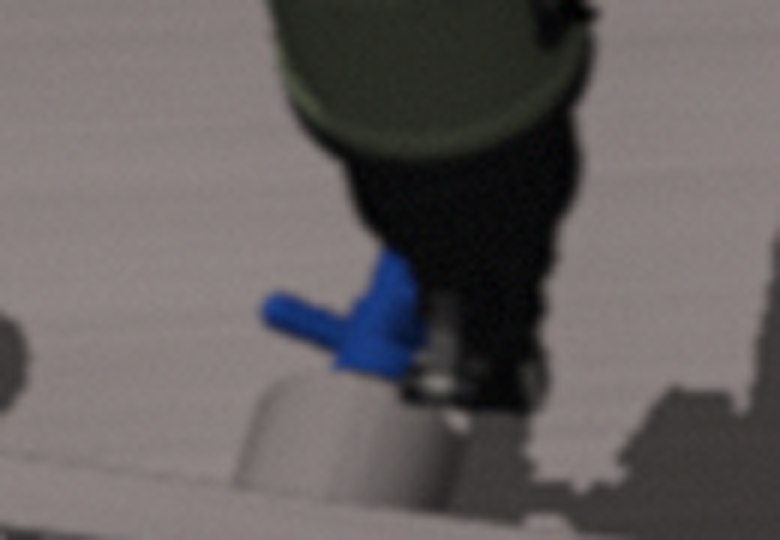

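>>> arm_command(commands=[{"dx":-3.5,"dy":-0.1,"dz":-0.1,"twist":0},{"dx":-7.3,"dy":-0.3,"dz":0,"twist":0},{"dx":-7.5,"dy":-0.3,"dz":2.7,"twist":0},{"dx":-7.5,"dy":-0.3,"dz":2.7,"twist":0},{"dx":-7.5,"dy":-0.3,"dz":2.7,"twist":0}])

```text
clock: 4.98
position: [0.5798, -0.1697, 0.1513]
tool_rot: [1.992, 1.568, 0.194]
force: [0.0, -0.5, -0.6]
grip_width: 0.0001
```

Run:
```python
from h import *
st()
a=imaging.grab_frame('scene')
crop(a,150,190,130,90,6,'pics/s6.png')
```

```text
t 4.98 rel axial -3.3 left 18.0 up 66.3 mm F [ 0.  -0.5 -0.6] w 0.0001
```

View pics/s6.png

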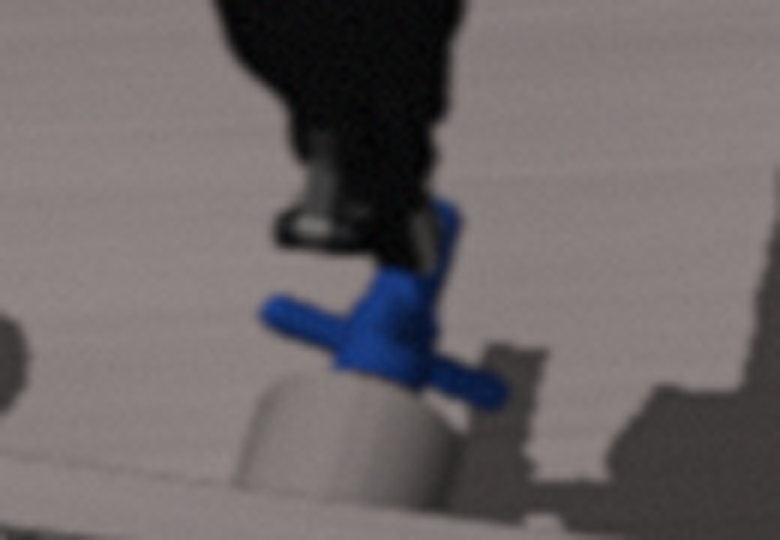

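```bash
cat >> h.py <<'E'
def ang(u0,v0,ax=0):
    for d in range(-45,136,15):
        t=np.radians(d); P=C+A*ax+.043*(np.cos(t)*Lf+np.sin(t)*np.array([0,0,1])); Q=C+A*ax-.043*(np.cos(t)*Lf+np.sin(t)*np.array([0,0,1]))
        u,v=proj('scene',P);x,y=proj('scene',Q); print(d,((u-u0)*6).round(),((v-v0)*6).round(),'| opp',((x-u0)*6).round(),((y-v0)*6).round())
E
python3 -c "
from h import *
ang(150,190,-.004)"
```

```text
-45 481.0 396.0 | opp 286.0 275.0
-30 496.0 385.0 | opp 271.0 288.0
-15 504.0 370.0 | opp 265.0 303.0
0 504.0 354.0 | opp 267.0 320.0
15 496.0 335.0 | opp 277.0 338.0
30 480.0 317.0 | opp 294.0 356.0
45 457.0 299.0 | opp 317.0 373.0
60 429.0 284.0 | opp 344.0 387.0
75 398.0 273.0 | opp 374.0 397.0
90 365.0 266.0 | opp 404.0 403.0
105 334.0 264.0 | opp 433.0 405.0
120 307.0 267.0 | opp 460.0 403.0
135 286.0 275.0 | opp 481.0 396.0
```

>>> arm_command(commands=[{"dx":1.3,"dy":0,"dz":0.3,"twist":0},{"dx":1.7,"dy":0,"dz":0,"twist":0},{"dx":2.1,"dy":0,"dz":-0.4,"twist":0},{"dx":2.8,"dy":0,"dz":-0.7,"twist":0}])

```text
clock: 5.37
position: [0.582, -0.1603, 0.1228]
tool_rot: [2.479, 1.568, 0.683]
force: [1.8, 1.8, 19.2]
grip_width: -0.0005
```

Run:
```python
from h import *
st()
```

```text
t 5.37 rel axial -3.3 left 27.6 up 37.8 mm F [ 1.8  1.8 19.2] w -0.0005
```

>>> arm_command(commands=[{"dx":0.7,"dy":0,"dz":-0.1,"twist":0},{"dx":1.5,"dy":0,"dz":-0.2,"twist":0},{"dx":2.3,"dy":0,"dz":-0.3,"twist":0},{"dx":3.0,"dy":0,"dz":-0.8,"twist":0}])

```text
clock: 5.7
position: [0.5858, -0.1523, 0.0933]
tool_rot: [2.016, 1.564, 0.219]
force: [2.8, -0.7, 15.2]
grip_width: -0.0
```

Run:
```python
from h import *
st()
```

```text
t 5.7 rel axial -1.3 left 36.3 up 8.3 mm F [ 2.8 -0.7 15.2] w -0.0
```

>>> arm_command(commands=[{"dx":0.5,"dy":-0.1,"dz":-0.4,"twist":0},{"dx":1.0,"dy":-0.2,"dz":-0.7,"twist":0},{"dx":1.5,"dy":-0.3,"dz":-1.0,"twist":0},{"dx":1.8,"dy":-0.3,"dz":-1.1,"twist":0}])

```text
clock: 6.03
position: [0.5857, -0.1391, 0.0746]
tool_rot: [2.141, 1.564, 0.346]
force: [-0.4, 1.1, 5.7]
grip_width: -0.0001
```

Run:
```python
from h import *
st()
a=imaging.grab_frame('scene')
crop(a,150,190,130,90,6,'pics/s7.png')
```

```text
t 6.03 rel axial -4.4 left 49.2 up -10.4 mm F [-0.4  1.1  5.7] w -0.0001
```

View pics/s7.png

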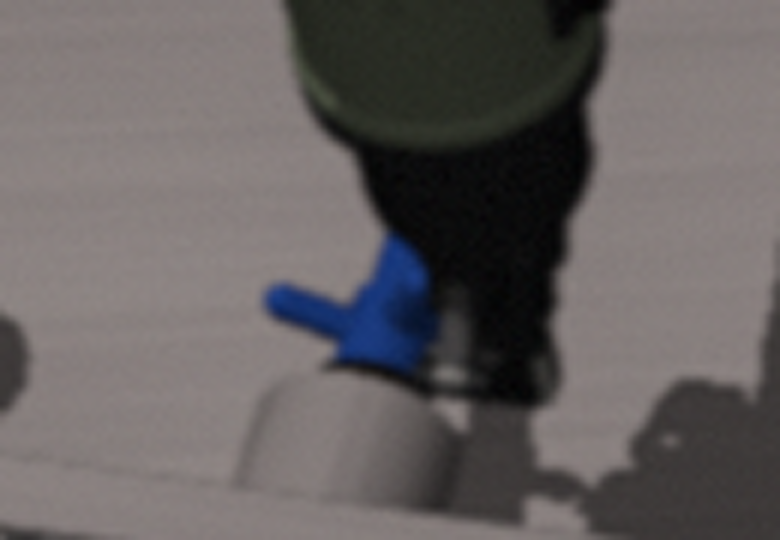

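>>> arm_command(commands=[{"dx":-3.5,"dy":-0.1,"dz":-0.1,"twist":0},{"dx":-7.4,"dy":-0.4,"dz":0,"twist":0},{"dx":-7.6,"dy":-0.4,"dz":3.3,"twist":0},{"dx":-7.6,"dy":-0.4,"dz":3.3,"twist":0},{"dx":-7.6,"dy":-0.4,"dz":3.3,"twist":0}])

```text
clock: 6.5
position: [0.5737, -0.1714, 0.1502]
tool_rot: [2.129, 1.565, 0.333]
force: [0.8, 0.7, -0.2]
grip_width: 0.0001
```

Run:
```python
from h import *
st()
a=imaging.grab_frame('scene')
crop(a,150,190,130,90,6,'pics/s8.png')
```

```text
t 6.5 rel axial -8.9 left 15.0 up 65.2 mm F [ 0.8  0.7 -0.2] w 0.0001
```

View pics/s8.png

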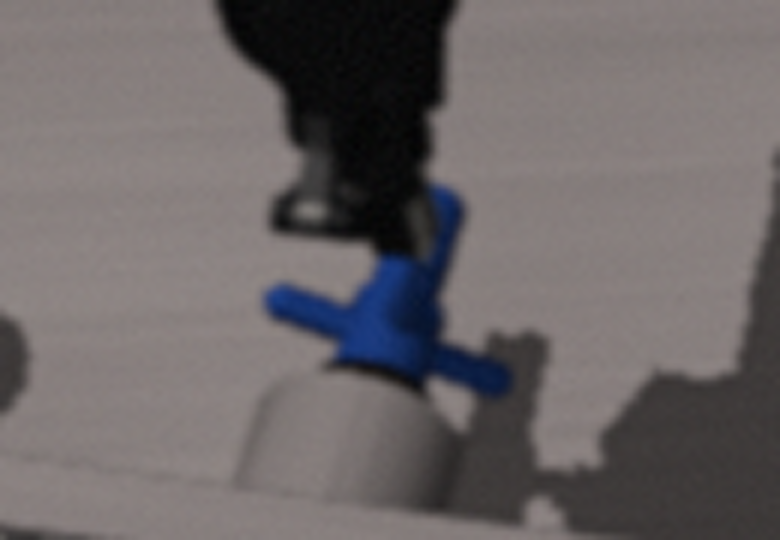

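>>> arm_command(commands=[{"dx":1.3,"dy":0,"dz":0,"twist":0},{"dx":1.7,"dy":0,"dz":-0.2,"twist":0},{"dx":2.1,"dy":0,"dz":-0.7,"twist":0},{"dx":2.8,"dy":0,"dz":-1.1,"twist":0},{"dx":3.5,"dy":0,"dz":-1.2,"twist":0}])

```text
clock: 6.97
position: [0.5777, -0.1532, 0.1156]
tool_rot: [2.651, 1.561, 0.859]
force: [-9.6, 30.9, 43.1]
grip_width: -0.0002
```

Run:
```python
from h import *
st()
```

```text
t 6.97 rel axial -9.0 left 33.6 up 30.6 mm F [-9.6 30.9 43.1] w -0.0002
```

>>> arm_command(commands=[{"dx":-1.5,"dy":0,"dz":-0.2,"twist":0},{"dx":-3.2,"dy":0,"dz":0.5,"twist":0},{"dx":-3.2,"dy":0,"dz":1.6,"twist":0},{"dx":-3.2,"dy":0,"dz":1.6,"twist":0}])

```text
clock: 7.3
position: [0.5738, -0.1704, 0.1474]
tool_rot: [2.574, 1.562, 0.781]
force: [-0.5, -0.8, 0.3]
grip_width: 0.0002
```

Run:
```python
from h import *
st()
a=imaging.grab_frame('scene')
crop(a,150,190,130,90,6,'pics/s9.png')
```

```text
t 7.3 rel axial -9.0 left 16.0 up 62.4 mm F [-0.5 -0.8  0.3] w 0.0002
```

View pics/s9.png

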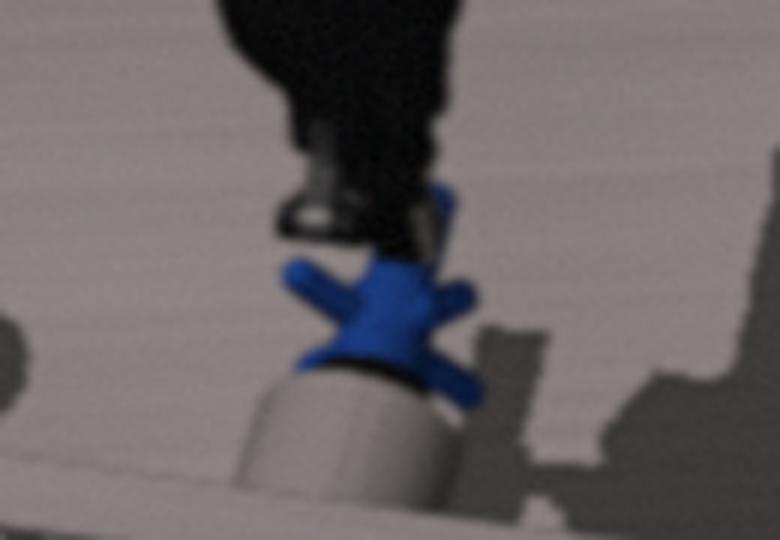

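>>> arm_command(commands=[{"dx":1.5,"dy":0,"dz":-0.3,"twist":0},{"dx":2.3,"dy":0,"dz":-0.4,"twist":0},{"dx":3.1,"dy":0,"dz":-0.5,"twist":0},{"dx":3.9,"dy":0,"dz":-0.7,"twist":0}])

```text
clock: 7.68
position: [0.5751, -0.1604, 0.1071]
tool_rot: [2.934, 1.561, 1.143]
force: [-7.2, 8.5, 13.6]
grip_width: 0.0
```

Run:
```python
from h import *
st()
```

```text
t 7.68 rel axial -10.0 left 26.1 up 22.1 mm F [-7.2  8.5 13.6] w 0.0
```

>>> arm_command(commands=[{"dx":0.7,"dy":0,"dz":0,"twist":0},{"dx":1.3,"dy":0,"dz":-0.4,"twist":0},{"dx":1.8,"dy":0,"dz":-0.8,"twist":0}])

```text
clock: 7.93
position: [0.5773, -0.1517, 0.0885]
tool_rot: [2.92, 1.561, 1.129]
force: [-2.6, -5.2, 10.7]
grip_width: -0.0002
```

Run:
```python
from h import *
st()
a=imaging.grab_frame('scene')
crop(a,150,190,130,90,6,'pics/s10.png')
```

```text
t 7.93 rel axial -9.8 left 35.0 up 3.5 mm F [-2.6 -5.2 10.7] w -0.0002
```

View pics/s10.png

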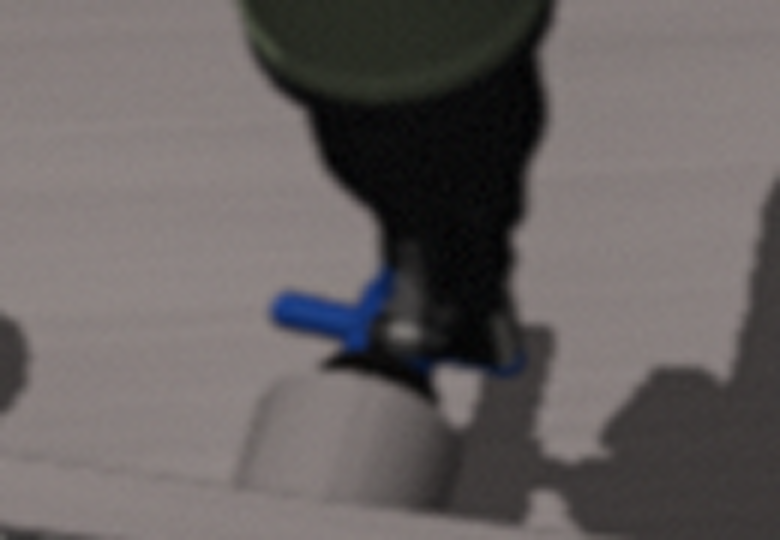

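>>> arm_command(commands=[{"dx":0.4,"dy":0,"dz":-0.4,"twist":0},{"dx":0.8,"dy":0,"dz":-0.8,"twist":0},{"dx":1.3,"dy":0,"dz":-1.0,"twist":0},{"dx":1.3,"dy":0,"dz":-1.1,"twist":0}])

```text
clock: 8.32
position: [0.5791, -0.139, 0.0736]
tool_rot: [-3.107, 1.561, 1.387]
force: [-0.7, 0.2, 1.9]
grip_width: 0.0005
```

>>> arm_command(commands=[{"dx":-3.5,"dy":0,"dz":-0.1,"twist":0},{"dx":-7.4,"dy":-1.0,"dz":0,"twist":0.1},{"dx":-10,"dy":-4.8,"dz":2,"twist":0.3},{"dx":-12,"dy":-4.8,"dz":4.6,"twist":0.8},{"dx":-12,"dy":-4.8,"dz":4.6,"twist":1.57},{"dx":-12,"dy":-4.8,"dz":4.6,"twist":1.57},{"dx":-12,"dy":-4.8,"dz":4.6,"twist":1.57},{"dx":-12,"dy":-4.8,"dz":4.6,"twist":1.57},{"dx":-12,"dy":-4.8,"dz":4.6,"twist":1.57},{"dx":-12,"dy":-4.8,"dz":4.6,"twist":1.57},{"dx":-12,"dy":-4.8,"dz":4.6,"twist":1.57},{"dx":-12,"dy":-4.8,"dz":4.6,"twist":1.57}], grip=-1)

```text
clock: 9.32
position: [0.5219, -0.1743, 0.1927]
tool_rot: [-1.653, 1.56, 1.484]
force: [0.0, -0.4, -0.6]
grip_width: 0.0857
```

Run:
```python
from h import *
st()
a=imaging.grab_frame('scene');b=imaging.grab_frame('top')
crop(a,150,190,130,90,6,'pics/s11.png')
crop(b,340,165,130,90,6,'pics/t11.png')
delta(C-A*.058+[0,0,.05],yawp-np.pi/2)
```

```text
t 9.32 rel axial -58.8 left 0.6 up 107.7 mm F [ 0.  -0.4 -0.6] w 0.0857
t 9.4167 pos [ 0.522  -0.1741  0.1928] yaw_y -1.571 d cm [ 5.78  0.15 -0.04] twist 0.2249433549837221 q7 -1.4 F [ 0.1  0.8 -0.5]
```

View pics/s11.png

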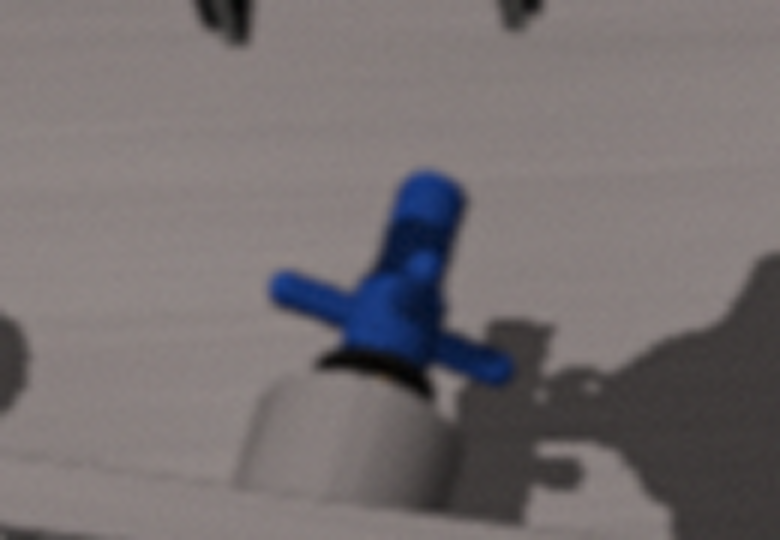

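View pics/t11.png

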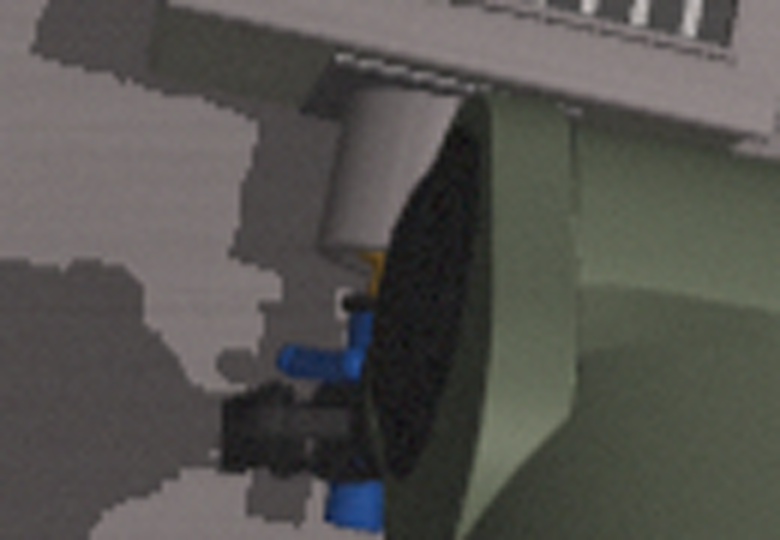

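>>> arm_command(commands=[{"dx":3,"dy":0.1,"dz":0.1,"twist":0.11},{"dx":6,"dy":0.15,"dz":0.2,"twist":0.225},{"dx":9,"dy":0.15,"dz":0.2,"twist":0.225},{"dx":10.5,"dy":0.15,"dz":0.2,"twist":0.225},{"dx":11.6,"dy":0.15,"dz":0.2,"twist":0.225},{"dx":11.6,"dy":0.15,"dz":0.2,"twist":0.225}])

```text
clock: 9.92
position: [0.5191, -0.174, 0.0747]
tool_rot: [-1.164, 1.559, 1.756]
force: [-0.5, 0.6, 0.1]
grip_width: 0.0852
```

Run:
```python
from h import *
st();delta(C-A*.060+[0,0,-.009],yawp-np.pi/2)
a=imaging.grab_frame('scene')
crop(a,150,190,130,90,6,'pics/s12.png')
```

```text
t 9.92 rel axial -61.5 left 0.3 up -10.3 mm F [-0.5  0.6  0.1] w 0.0852
t 9.9167 pos [ 0.5191 -0.174   0.0747] yaw_y -1.792 d cm [-0.13  0.03 -0.15] twist 0.003436615379451169 q7 -1.6 F [-0.5  0.6  0.1]
```

View pics/s12.png

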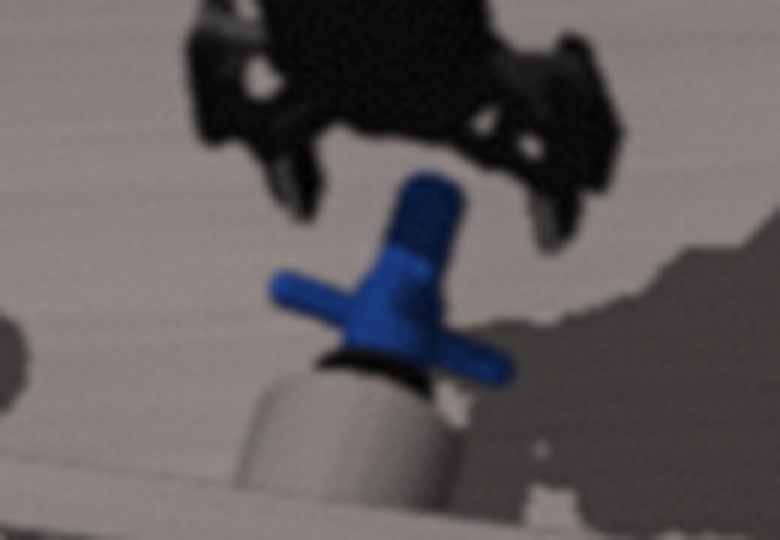

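>>> arm_command(commands=[{"dx":0,"dy":0,"dz":0,"twist":0},{"dx":0,"dy":0,"dz":0,"twist":0},{"dx":0,"dy":0,"dz":0,"twist":0},{"dx":0,"dy":0,"dz":0,"twist":0},{"dx":0,"dy":0,"dz":0,"twist":0},{"dx":0,"dy":0,"dz":0,"twist":0},{"dx":0,"dy":0,"dz":0,"twist":0},{"dx":0,"dy":0,"dz":0,"twist":0}], grip=1, squeeze=80)

```text
clock: 10.63
position: [0.52, -0.1745, 0.0766]
tool_rot: [-1.364, 1.56, 1.555]
force: [-1.7, -0.1, 6.3]
grip_width: 0.0229
```

Run:
```python
from h import *
st()
a=imaging.grab_frame('scene')
crop(a,150,190,130,90,6,'pics/s13.png')
```

```text
t 10.63 rel axial -60.5 left -0.0 up -8.4 mm F [-1.7 -0.1  6.3] w 0.0229
```

View pics/s13.png

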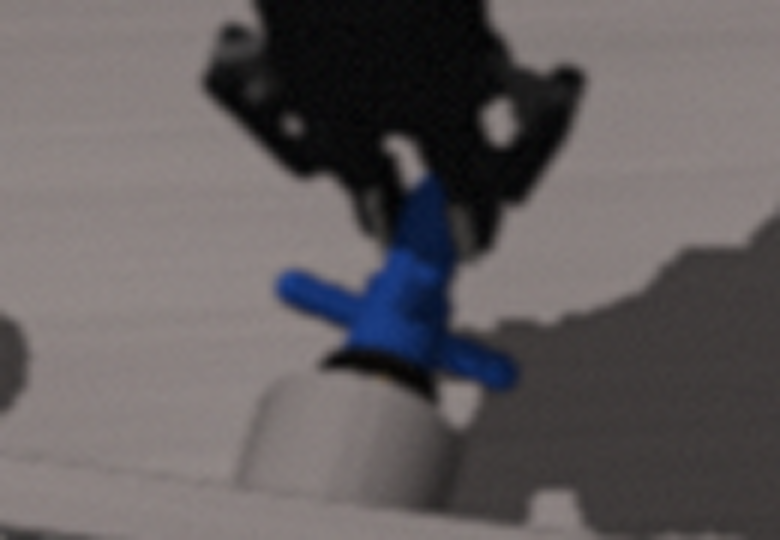

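>>> arm_command(commands=[{"dx":0,"dy":0,"dz":0,"twist":0},{"dx":0,"dy":0,"dz":0,"twist":0},{"dx":0,"dy":0,"dz":0,"twist":0},{"dx":0.4,"dy":0,"dz":0,"twist":0},{"dx":0.5,"dy":0,"dz":0,"twist":0},{"dx":0.5,"dy":0,"dz":0,"twist":0}], grip=0)

```text
clock: 11.18
position: [0.5197, -0.1743, 0.0711]
tool_rot: [-1.296, 1.56, 1.623]
force: [0.2, -0.0, -0.8]
grip_width: 0.043
```

>>> arm_command(commands=[{"dx":0,"dy":0,"dz":0,"twist":0},{"dx":0,"dy":0,"dz":0,"twist":0},{"dx":0,"dy":0,"dz":0,"twist":0},{"dx":0,"dy":0,"dz":0,"twist":0},{"dx":0,"dy":0,"dz":0,"twist":0},{"dx":0,"dy":0,"dz":0,"twist":0}], grip=1, squeeze=60)

```text
clock: 11.68
position: [0.5196, -0.1744, 0.0711]
tool_rot: [-1.278, 1.56, 1.641]
force: [-2.7, -1.7, 2.6]
grip_width: 0.0242
```

>>> arm_command(commands=[{"dx":0,"dy":0,"dz":0.5,"twist":0},{"dx":0,"dy":0,"dz":1.2,"twist":0},{"dx":0,"dy":0,"dz":2,"twist":0},{"dx":0,"dy":0,"dz":2.8,"twist":0},{"dx":0,"dy":0,"dz":3.6,"twist":0}], squeeze=100)

```text
clock: 12.1
position: [0.4833, -0.1661, 0.0711]
tool_rot: [-1.211, 1.56, 1.708]
force: [-0.1, 0.2, -2.6]
grip_width: 0.0228
```

Run:
```python
from h import *
st()
a=imaging.grab_frame('scene')
crop(a,150,190,130,90,6,'pics/s14.png')
```

```text
t 12.1 rel axial -98.2 left -0.0 up -13.9 mm F [-0.1  0.2 -2.6] w 0.0228
```

View pics/s14.png

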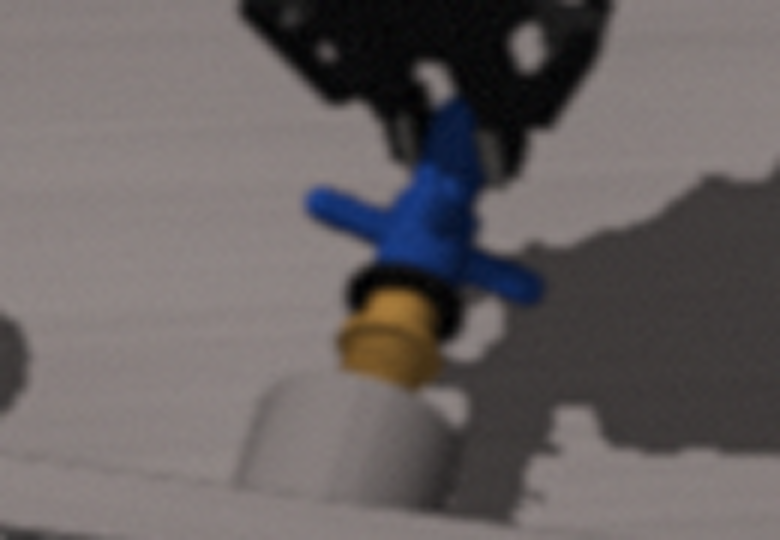

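Brass shank is nearly out (rear thread at pixel ~(390,360) of the crop) and the plug follows the hand. Continue drawing.

>>> arm_command(commands=[{"dx":0,"dy":0,"dz":1,"twist":0},{"dx":0,"dy":0,"dz":2,"twist":0},{"dx":0,"dy":0,"dz":3,"twist":0},{"dx":0,"dy":0,"dz":3.5,"twist":0},{"dx":0,"dy":0,"dz":3.5,"twist":0}])

```text
clock: 12.57
position: [0.4467, -0.1581, 0.0713]
tool_rot: [-1.045, 1.559, 1.874]
force: [0.6, 0.3, -1.8]
grip_width: 0.0231
```

Run:
```python
from h import *
st()
a=imaging.grab_frame('scene')
crop(a,150,170,130,90,6,'pics/s15.png')
```

```text
t 12.57 rel axial -135.6 left -0.3 up -13.7 mm F [ 0.6  0.3 -1.8] w 0.0231
```

View pics/s15.png

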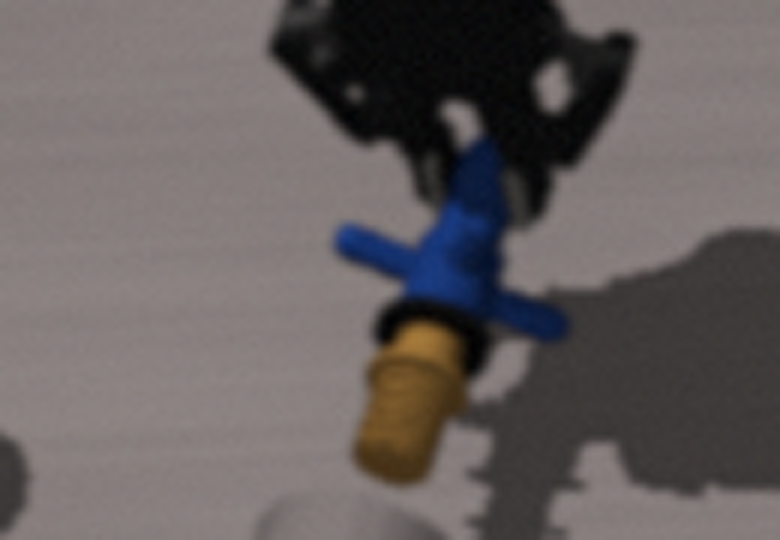

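>>> arm_command(commands=[{"dx":-3,"dy":0,"dz":0,"twist":0},{"dx":-7,"dy":0,"dz":0,"twist":0},{"dx":-11,"dy":0,"dz":0,"twist":0},{"dx":-14,"dy":0,"dz":0,"twist":0},{"dx":-14,"dy":0,"dz":0,"twist":0}])

```text
clock: 13.03
position: [0.4508, -0.1606, 0.2169]
tool_rot: [-1.929, 1.56, 0.989]
force: [1.3, -0.3, -1.3]
grip_width: 0.023
```

Run:
```python
from h import *
st(); delta([.554,.1824,.21],.163-np.pi/2)
a=imaging.grab_frame('scene')
crop(a,150,130,130,90,6,'pics/s16.png')
```

```text
t 13.03 rel axial -131.1 left -1.9 up 131.9 mm F [ 1.3 -0.3 -1.3] w 0.023
t 13.0333 pos [ 0.4508 -0.1606  0.2169] yaw_y -1.794 d cm [  1.05 -35.72  -2.47] twist -0.3859990834695939 q7 -1.59 F [ 1.3 -0.3 -1.3]
```

View pics/s16.png

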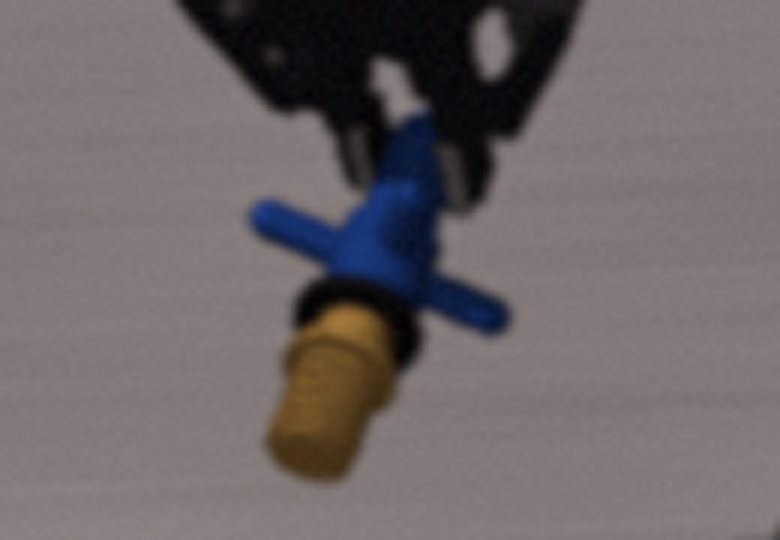

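Plug firmly held and level. Carry to above the tray.

>>> arm_command(commands=[{"dx":0,"dy":-2,"dz":-0.2,"twist":0},{"dx":0,"dy":-5,"dz":-0.4,"twist":-0.05},{"dx":0,"dy":-8.5,"dz":-0.6,"twist":-0.1},{"dx":0,"dy":-12,"dz":-0.8,"twist":-0.15},{"dx":0,"dy":-15.5,"dz":-1.1,"twist":-0.2},{"dx":0,"dy":-19,"dz":-1.4,"twist":-0.25},{"dx":0,"dy":-22.5,"dz":-1.6,"twist":-0.3},{"dx":0,"dy":-26,"dz":-1.8,"twist":-0.35},{"dx":0,"dy":-29.5,"dz":-2.0,"twist":-0.386},{"dx":0,"dy":-32.5,"dz":-2.3,"twist":-0.386},{"dx":0,"dy":-34.5,"dz":-2.5,"twist":-0.386},{"dx":0,"dy":-35.7,"dz":-2.5,"twist":-0.386}])

```text
clock: 14.08
position: [0.5533, 0.1852, 0.2163]
tool_rot: [-1.891, 1.561, 1.417]
force: [-0.8, -0.4, -1.6]
grip_width: 0.023
```

>>> arm_command(commands=[{"dx":0,"dy":0,"dz":0,"twist":0},{"dx":0,"dy":0,"dz":0,"twist":0}])

```text
clock: 14.25
position: [0.5528, 0.1852, 0.2151]
tool_rot: [-1.724, 1.561, 1.584]
force: [-0.5, -0.2, -1.7]
grip_width: 0.0228
```

Run:
```python
from h import *
st(); delta([.554,.1824,.11],.163-np.pi/2)
a=imaging.grab_frame('scene');b=imaging.grab_frame('top')
crop(a,310,150,160,190,3.1,'pics/s17.png')
crop(b,180,130,160,150,4,'pics/t17.png')
```

```text
t 14.25 rel axial -108.8 left 358.0 up 130.1 mm F [-0.5 -0.2 -1.7] w 0.0228
t 14.25 pos [0.5528 0.1852 0.2151] yaw_y -1.404 d cm [10.51  0.4  -0.06] twist 0.003442563234585805 q7 -1.94 F [-0.5 -0.2 -1.7]
```

View pics/s17.png

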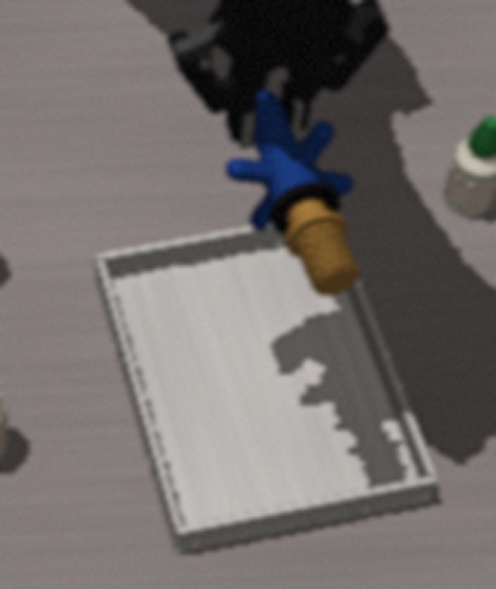

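View pics/t17.png

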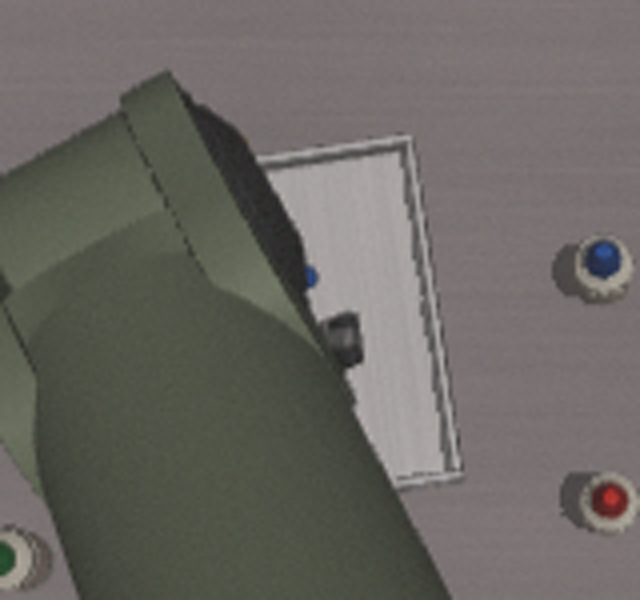

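Run:
```python
from h import *
u=np.array([np.cos(.163),np.sin(.163),0])
print(onz('scene',418,238.7,.226)); print('nose',onz('scene',266/3.1+310,97/3.1+150,.226+.01))
print('cross',onz('scene',288/3.1+310,170/3.1+150,.226))
s=sensors.observe()
for k in(-.018,.049,.134): 
    a,b=proj('scene',s['position']+u*k+[0,0,.012]); print(((a-310)*3.1).round(),((b-150)*3.1).round())
```

```text
[0.67801905 0.20863223 0.226     ]
nose [0.54875854 0.18433529 0.236     ]
cross [0.59903908 0.19216231 0.226     ]
256.0 89.0
288.0 171.0
332.0 284.0
```

>>> arm_command(commands=[{"dx":3,"dy":0.3,"dz":0,"twist":0},{"dx":6,"dy":0.3,"dz":0,"twist":0},{"dx":9,"dy":0.3,"dz":0,"twist":0},{"dx":12,"dy":0.3,"dz":0,"twist":0},{"dx":14,"dy":0.3,"dz":0,"twist":0},{"dx":15.5,"dy":0.3,"dz":0,"twist":0},{"dx":16.5,"dy":0.3,"dz":0,"twist":0},{"dx":17,"dy":0.3,"dz":0,"twist":0}])

```text
clock: 15.02
position: [0.5533, 0.181, 0.0448]
tool_rot: [-1.689, 1.562, 1.615]
force: [-0.3, -0.3, -2.4]
grip_width: 0.023
```

Run:
```python
from h import *
st()
a=imaging.grab_frame('scene')
crop(a,310,180,160,170,3.4,'pics/s18.png')
```

```text
t 15.02 rel axial -107.4 left 354.0 up -40.2 mm F [-0.3 -0.3 -2.4] w 0.023
```

View pics/s18.png

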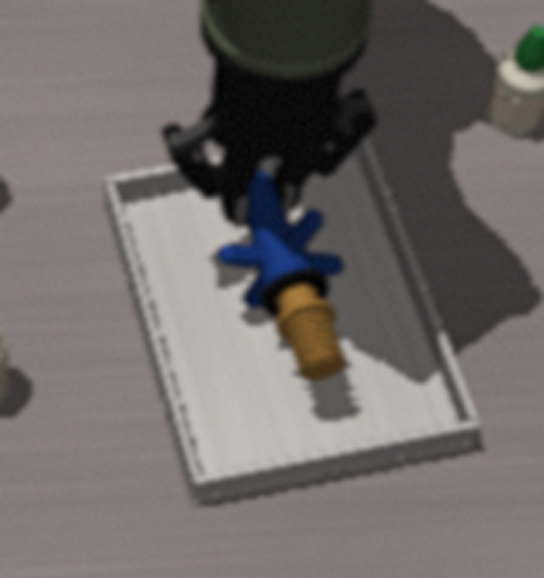

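>>> arm_command(commands=[{"dx":0.2,"dy":0,"dz":0,"twist":0},{"dx":0.4,"dy":0,"dz":0,"twist":0},{"dx":0.6,"dy":0,"dz":0,"twist":0},{"dx":0.8,"dy":0,"dz":0,"twist":0},{"dx":0.8,"dy":0,"dz":0,"twist":0}])

```text
clock: 15.48
position: [0.5532, 0.1814, 0.0371]
tool_rot: [-1.692, 1.562, 1.613]
force: [-4.5, -1.0, 8.6]
grip_width: 0.0228
```

>>> arm_command(commands=[{"dx":0,"dy":0,"dz":0,"twist":0},{"dx":0,"dy":0,"dz":0,"twist":0},{"dx":0,"dy":0,"dz":0,"twist":0},{"dx":0,"dy":0,"dz":0,"twist":0},{"dx":0,"dy":0,"dz":0,"twist":0},{"dx":0,"dy":0,"dz":0,"twist":0}], grip=-0.4)

```text
clock: 15.98
position: [0.5532, 0.1814, 0.0371]
tool_rot: [-1.704, 1.562, 1.6]
force: [-0.2, -0.1, 1.0]
grip_width: 0.0603
```

Run:
```python
from h import *
st()
a=imaging.grab_frame('scene')
crop(a,310,180,160,170,3.4,'pics/s19.png')
```

```text
t 15.98 rel axial -107.5 left 354.4 up -47.9 mm F [-0.2 -0.1  1. ] w 0.0603
```

View pics/s19.png

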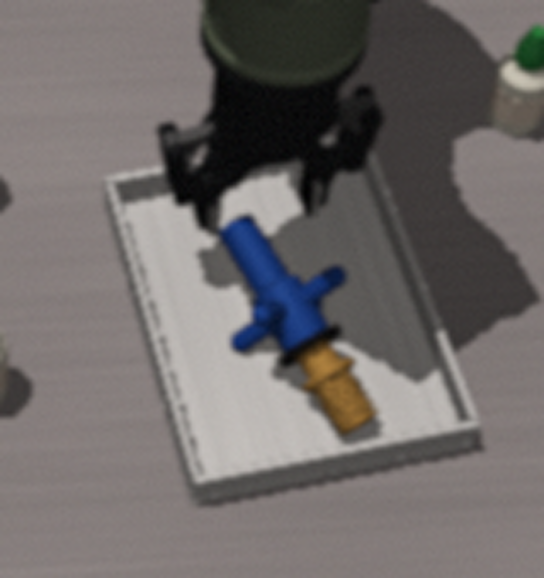

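>>> arm_command(commands=[{"dx":-3,"dy":0,"dz":0,"twist":0},{"dx":-7,"dy":0,"dz":0,"twist":0},{"dx":-11,"dy":0,"dz":0,"twist":0},{"dx":-15,"dy":0,"dz":0,"twist":0},{"dx":-15,"dy":0,"dz":5,"twist":0},{"dx":-15,"dy":4,"dz":9,"twist":0},{"dx":-15,"dy":8,"dz":12,"twist":0},{"dx":-15,"dy":12,"dz":12,"twist":0},{"dx":-15,"dy":16,"dz":12,"twist":0},{"dx":-15,"dy":20,"dz":12,"twist":0},{"dx":-15,"dy":24,"dz":12,"twist":0},{"dx":-15,"dy":28,"dz":12,"twist":0}])

```text
clock: 17.03
position: [0.4777, -0.1023, 0.1851]
tool_rot: [-1.776, 1.563, 1.53]
force: [1.3, 0.5, -0.9]
grip_width: 0.0596
```

Run:
```python
from h import *
st()
a=imaging.grab_frame('scene');b=imaging.grab_frame('top')
crop(a,330,200,130,140,4,'pics/s20.png')
crop(b,200,150,110,120,5,'pics/t20.png'); cv2.imwrite('pics/t20f.png',b[:,:,::-1])
```

```text
t 17.03 rel axial -117.8 left 61.0 up 100.1 mm F [ 1.3  0.5 -0.9] w 0.0596
```

View pics/s20.png

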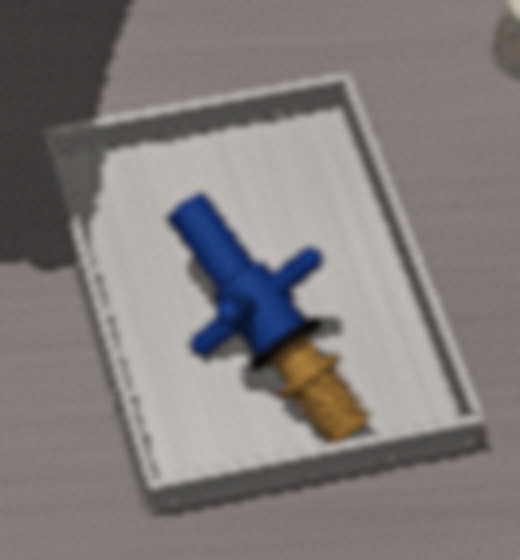

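View pics/t20.png

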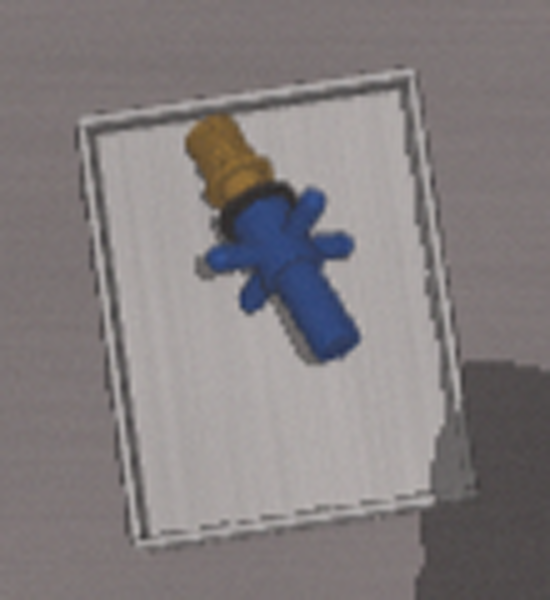

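Run:
```python
from h import *
import time
u=np.array([np.cos(.163),np.sin(.163)]);w=np.array([-u[1],u[0]]);c=np.array([.611,.192])
def tf(p): return ((p[:2]-c)@u).round(4),((p[:2]-c)@w).round(4),p[2].round(4)
# end face centre / nose
p,e=tri((348/4+330,430/4+200),(212/5+200,124/5+150)); print('end tri',tf(p),e)
print('end top', tf(onz('top',212/5+200,124/5+150,.024)),tf(onz('top',212/5+200,116/5+150,.03)))
p,e=tri((188/4+330,207/4+200),(338/5+200,350/5+150)); print('nose tri',tf(p),e)
p,e=tri((250/4+330,292/4+200),(283/5+200,248/5+150)); print('cross tri',tf(p),e)
b=imaging.grab_frame('top'); b0=cv2.imread('pics/t20f.png')[:,:,::-1]
d=np.abs(b.astype(int)-b0)[165:255,215:290].max(2); print('moved px',(d>40).sum())
b0=cv2.imread('pics/top0.png')[:,:,::-1]
d=(np.abs(b.astype(int)-b0).max(2)>60).astype(np.uint8)*255; cv2.imwrite('pics/diff.png',d)
cv2.imwrite('pics/t21.png',b[:,:,::-1])
```

```text
end tri (np.float64(0.1021), np.float64(0.0208), np.float64(0.0162)) 0.0009985119166466363
end top (np.float64(0.0999), np.float64(0.0192), np.float64(0.024)) (np.float64(0.1026), np.float64(0.0178), np.float64(0.03))
nose tri (np.float64(-0.0324), np.float64(-0.0302), np.float64(0.0449)) 0.0021522277305019303
cross tri (np.float64(0.0248), np.float64(-0.0108), np.float64(0.0418)) 0.0005675660019985142
moved px 24
```

View pics/t21.png

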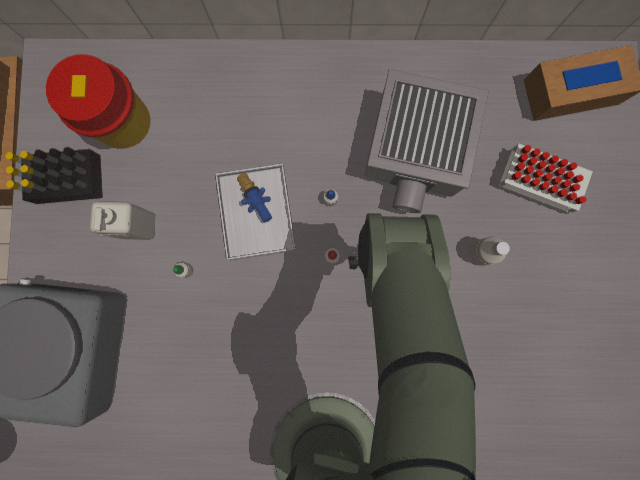

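>>> arm_command(commands=[{"dx":-2,"dy":1,"dz":0,"twist":0},{"dx":-5,"dy":3,"dz":0,"twist":0},{"dx":-5,"dy":5,"dz":0,"twist":0},{"dx":-5,"dy":5,"dz":0,"twist":0},{"dx":-5,"dy":5,"dz":0,"twist":0},{"dx":-5,"dy":5,"dz":0,"twist":0},{"dx":-5,"dy":5,"dz":0,"twist":0},{"dx":-5,"dy":5,"dz":0,"twist":0}])

```text
clock: 17.85
position: [0.4856, -0.152, 0.234]
tool_rot: [-1.617, 1.563, 1.684]
force: [0.4, 1.3, 0.2]
grip_width: 0.0599
```

Run:
```python
from h import *
s=st(); print(abs(s['qd']).max())
b=imaging.grab_frame('top'); b0=cv2.imread('pics/t20f.png')[:,:,::-1]
f=lambda im:[(np.argwhere((im[165:255,215:290,2].astype(int)-im[165:255,215:290,0]>30)).mean(0)),np.argwhere((im[165:255,215:290,0].astype(int)-im[165:255,215:290,2]>40)).mean(0)]
print(f(b0),f(b))
i0=cv2.imread('pics/top0.png')[:,:,::-1]
for n,(u,v,r) in dict(red=(332,255,14),blue=(330,197,14),green=(180,269,14),reagent=(492,250,24),pump=(112,220,28)).items():
    A_=i0[v-r:v+r,u-r:u+r].astype(int);B_=b[v-r:v+r,u-r:u+r].astype(int); print(n,(np.abs(A_-B_).max(2)>50).sum())
```

```text
t 17.85 rel axial -99.1 left 14.2 up 149.0 mm F [0.4 1.3 0.2] w 0.0599
0.004446594038447324
[array([38.168357  , 42.93914807]), array([16.26436782, 29.5862069 ])] [array([37.93265306, 42.92857143]), array([16.17142857, 29.64571429])]
red 32
blue 0
green 0
reagent 51
pump 0
```

Run:
```python
from h import *
print(order.job_done())
```

```text
the job is handed in; nothing more can be done
None
```

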